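# Fetch the hemmed-in bur block and put the bottles back

### The job

On the steel tray the bur block is hemmed in by the brown bottle, the spray can and the white jar. Stand all three of them on the black rubber mat, then fetch the bur block and set it flat on the middle of the small wooden board, its long side along the board's long side. Finally put the bottle, the can and the jar back, each upright on the very spot on the tray where it stood, and leave the little glass dish in front of the board where it is.

Things in the scene. Friction and masses are not known exactly. Their poses are not given: they have to be found in the camera images.
- tray: shallow steel tray, fixed, 200 mm (its x) by 170 mm (its y), floor 4 mm thick, lip 8 mm high, left of the grey machine. Origin: centre of its underside; z up. Bottle, can and jar stand on it in changing order: two at its near (-x) side, 92 mm apart along y, one at the middle of its far (+x) side; the bur block lies between, about 9 mm from each, long side along y.
- mat: black ribbed rubber mat, fixed, 170 mm (its x) by 170 mm (its y), 4 mm thick, empty, beside the tray, to the left or to the right of it. Origin: centre of its underside; z up. The side area where the three things wait; any places on it will do.
- board: small light wooden board, fixed, 80 mm (its x) by 120 mm (its y, the long side), 8 mm thick, right of the grey machine (a cutter in the middle of the worktop, up to 300 mm high, 210 mm in its front half). Origin: centre of its underside; z up. The bur block goes on its middle.
- bottle: brown glass bottle with a black cap: round, body 51 mm in diameter and 90 mm high, cap 29 mm in diameter above that, 110 mm high in all; about 0.16 kg. Origin: centre of its underside; z up.
- spray: white and blue spray can: round, body 52 mm in diameter up to 146 mm, nozzle cap 33 mm in diameter above, 180 mm high in all; about 0.28 kg. Origin: centre of its underside; z up.
- jar: plain white plastic jar with a white screw lid: round, body 52 mm in diameter, lid 53 mm in diameter from 66 mm up, 85 mm high in all; about 0.14 kg. Origin: centre of its underside; z up.
- bur_block: bur block: a blue base 20 mm high under a clear cover that shows the burs and is fixed to the base; 50 mm (its x) by 90 mm (its y, the long side) by 45 mm high in all; about 0.12 kg. Grip it across the 50 mm. Origin: centre of its underside; z up.
- dappen: little white glass dish shaped like a waist, 39 mm in diameter, 27 mm high, standing on the worktop about 95 mm in front of the middle of the board (its -x side); it stays where it is. Origin: centre of its underside; z up.

How it is judged:
By the outcome, as a careful person would: the job done as asked, in the order asked, and still so for the second after the job is handed in, with the robot touching nothing.
It also fails if it takes over 144 s, if anything falls off the work surface, if the arm or the gripper's body presses on something with over 40 N, if the wrist force passes 120 N, or if a joint passes its speed limit or range.

### The arm

A 6-joint arm with a two-finger parallel gripper is mounted at the origin on a cart in front of the work surface, level with it; the furniture and walls round the work are solid. World frame = base frame: x ahead of the robot, y to its left, z up, the work surface at z = 0. Lengths are in mm, angles in rad, forces in N, time in s.
With the tool pointing down it reaches from about 350 to 775 mm from the base axis. Payload 7.3 kg.
Tool frame: the origin (TCP) lies at the very end of the fingers, on their centre line; the grasp point (between the pads) lies 19 mm behind it; z points along the fingers, y is the line along which they close (so a half turn about z gives the same grasp; the last joint's range is limited). The gripper opens to 92 mm and grips with 3 to 60 N. Pads are 19 mm wide; open, the fingers measure 130 mm over their backs; the gripper's body (75 mm by 190 mm) begins 47 mm behind the grasp point.
Start: joints at [1.015, 0.342, 1.524, -0, 1.275, -0.146], TCP at [209.162, 481.556, 226.741] pointing down, gripper open.
Joint ranges: [-2.53, 2.53], [-0.77, 2.02], [0.04, 2.7], [-1, 4.14], [0.28, 2.66], [-3.11, 3.11]. Speed limits (rad/s): [2.57, 2.57, 3.14, 3.14, 3.14, 3.14].

### API

Orientations are given as [roll, pitch, yaw] about the fixed x, y, z axes, in that order (R = Rz(yaw) Ry(pitch) Rx(roll)).
In Python, from plant import get_obs, vision, workorder gives the robot as it stands.
- The arm moves only by the shell command python3 -m pendant 'ROWS' [OPENING]. ROWS is a JSON object of lists of equal length, an entry for each row: "dp": the shift along the tool's x, y, z in m, a list of three; "rotation": the turn, a rotation vector about the tool's x, y, z in rad, a list of three. A call has 1 to 8 rows; each row is the pose to reach, as a shift and turn from the pose commanded when the call began, along the tool's axes at that moment; what a row does not reach only later rows make up. A row lasts 1/8 s, in which the tool goes at most 62.5 mm and 10.7 degrees, less where a joint would pass 70% of its speed; a pose out of reach is approached as far as the arm can. A call with a gripper value outside its range is refused whole. OPENING is the finger opening in m, from 0 to 0.0918, set as the call begins (- or left out, the last holds). The fingers move at their own pace and stop on an object; the grip force is fixed at half the most. Time passes only in rows, so rows that repeat a pose let the fingers close. It gives the time, the measured TCP pose, the force, the opening and the grip force at its end, in the units of the state.
- get_obs(): the state, without advancing time (a new reading comes with each control period).
- vision.capture(name): name is "scene" or "side" or "wrist"; returns a dict with "pixels" (480x640x3 uint8, red, green, blue), "vfov" (degrees; the focal length in pixels is half the picture's height over the tangent of half this angle, whatever the lens; pixels are square), "cx", "cy" (the principal point, pixels), "pose" (4x4, takes a point from camera to world coordinates); the wrist camera has in their place "T_tool_cam" (4x4, takes a point from camera to tool coordinates, whose origin is the TCP and whose axes are the flange's). Camera axes: x right, y up, looking along -z (the intrinsics and any distortion apply to the point x, -y, -z); pixel columns grow to the right and rows downward; lengths in mm; the calibration is good to about 2 mm. The wrist camera is an equidistant fisheye: a pixel r from the principal point sees the ray r / f radians off the axis. A picture is of the moment at which its call begins: read the wrist's pose just before it. There is no depth.
- workorder.close_job(): hands the job in; it is judged then, once.
The state is a dict: "time": time; "joint_positions": joint angles; "dq": joint speeds; "tau": joint torques, N m; "tool_pos": TCP position; "tcp_rot": TCP orientation; "contact_force": force on the tool from outside, world axes, zero at the start; "moment": the same for the moment, N m; "grip_width": finger opening in mm; "finger_force": force on a finger pad.
Only numpy, scipy, OpenCV 4.12 (cv2) and the standard library are available. Lean on these libraries where they do the work, as an engineer would, in place of code of your own. Each camera call takes 0.05 s, during which the arm holds its last target. There are 200 camera calls.

## Working session

There is one attempt and no reset: what is moved stays moved. The work goes in short steps, Python scripts to look and compute and a shell command to move; the robot and the scene stay as the last step left them, time stands still between calls to the robot, and variables do not carry over. Pictures are saved under pics/ and viewed, at most 14 in all, crops included, and the job is handed in when it is done.

```bash
ls; mkdir -p pics
cat > h.py <<'E'
import numpy as np, cv2
from plant import get_obs, vision, workorder
E
python3 - <<'E'
from h import *
import json
o=get_obs()
print({k:np.round(v,3).tolist() for k,v in o.items()})
for n in ["scene","side","wrist"]:
    c=vision.capture(n); cv2.imwrite(f"pics/{n}0.png",c["pixels"][:,:,::-1])
    print(n,{k:np.round(v,3).tolist() for k,v in c.items() if k!="pixels"})
E
```

```text
pics
{'time': 0.0, 'joint_positions': [1.015, 0.343, 1.525, 0.0, 1.275, -0.146], 'dq': [-0.002, 0.001, 0.001, -0.0, -0.001, -0.0], 'tau': [-0.001, -43.124, -24.422, 0.072, 0.056, -0.0], 'tool_pos': [208.925, 481.2, 226.052], 'tcp_rot': [-3.14, -0.0, 2.732], 'contact_force': [-0.422, 0.162, -1.034], 'moment': [0.01, -0.053, -0.036], 'finger_force': 0.0, 'grip_width': 91.86}
scene {'vfov': 47.622, 'cx': 325.528, 'cy': 243.011, 'pose': [[0.836, 0.335, -0.434, 11.041], [-0.548, 0.536, -0.642, -739.535], [0.018, 0.775, 0.632, 841.895], [0.0, 0.0, 0.0, 1.0]]}
side {'vfov': 42.229, 'cx': 329.557, 'cy': 240.746, 'pose': [[-0.98, 0.119, -0.162, 278.57], [-0.201, -0.601, 0.773, 1302.939], [-0.005, 0.79, 0.613, 1024.185], [0.0, 0.0, 0.0, 1.0]]}
wrist {'vfov': 65.706, 'cx': 320.684, 'cy': 235.751, 'T_tool_cam': [[-0.0, 0.962, 0.272, 72.537], [1.0, -0.0, 0.001, 0.881], [0.001, 0.272, -0.962, -158.495], [0.0, 0.0, 0.0, 1.0]]}
```

View pics/scene0.png

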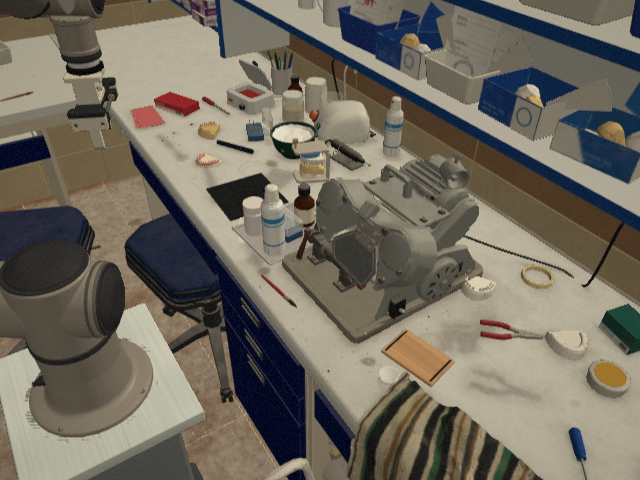

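View pics/side0.png

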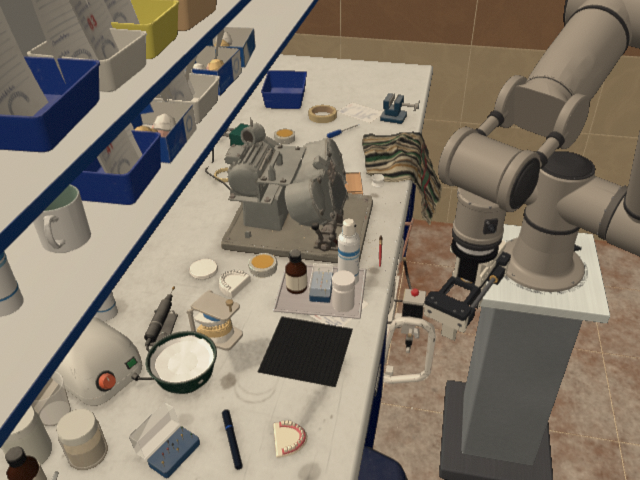

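View pics/wrist0.png

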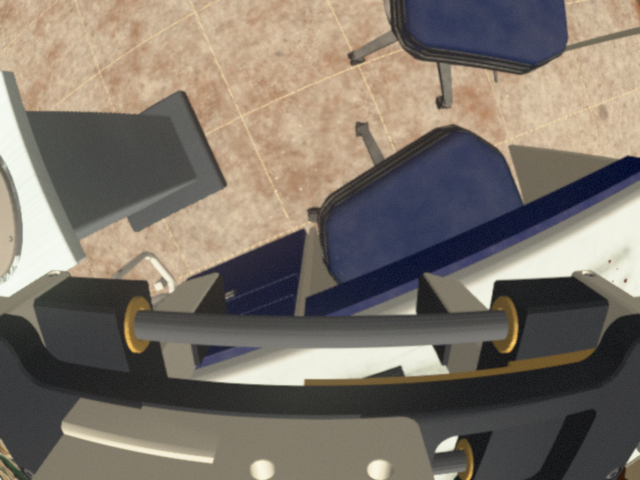

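The scene view shows the mat at (248,195), jar (253,215), can (272,215), bottle (305,205), board (418,357) and dish (388,376). The side view shows the bottle (296,270), block (320,285), can (348,245), jar (344,290) and mat (305,350). Next I'll make enlarged crops.

```bash
cat >> h.py <<'E'
def ray(c,u,v):
    f=240/np.tan(np.radians(c["vfov"]/2)); P=np.array(c["pose"])
    d=P[:3,:3]@np.array([(u-c["cx"])/f,-(v-c["cy"])/f,-1]); return P[:3,3],d/np.linalg.norm(d)
def onz(c,u,v,z):
    o,d=ray(c,u,v); return (o+d*(z-o[2])/d[2])[:2]
def proj(c,p):
    f=240/np.tan(np.radians(c["vfov"]/2)); P=np.array(c["pose"])
    q=P[:3,:3].T@(np.asarray(p,float)-P[:3,3]); return c["cx"]-f*q[0]/q[2], c["cy"]+f*q[1]/q[2]
def wray(c,T,u,v):
    f=240/np.tan(np.radians(c["vfov"]/2)); M=T@np.array(c["T_tool_cam"])
    x,y=u-c["cx"],v-c["cy"]; r=np.hypot(x,y); t=r/f
    d=np.array([np.sin(t)*x/r,-np.sin(t)*y/r,-np.cos(t)]); return M[:3,3],M[:3,:3]@d
def tool(o):
    from scipy.spatial.transform import Rotation as R
    T=np.eye(4); T[:3,:3]=R.from_euler("xyz",o["tcp_rot"]).as_matrix(); T[:3,3]=o["tool_pos"]; return T
def wonz(c,T,u,v,z):
    o,d=wray(c,T,u,v); return (o+d*(z-o[2])/d[2])[:2]
E
python3 - <<'E'
from h import *
s=vision.capture("scene");d=vision.capture("side")
import pickle;pickle.dump((s,d),open("c0.pkl","wb"))
for n,c,(x0,y0,x1,y1) in [("a",s,(200,165,330,262)),("b",d,(255,205,385,302)),("c",s,(360,320,480,410))]:
    k=6; im=cv2.resize(c["pixels"][y0:y1,x0:x1,::-1],None,fx=k,fy=k,interpolation=cv2.INTER_CUBIC)
    for x in range(x0-x0%10+10,x1,10):
        cv2.line(im,((x-x0)*k,0),((x-x0)*k,8),(0,0,255),1)
        cv2.putText(im,str(x),((x-x0)*k,18),0,.35,(0,0,255),1)
    for y in range(y0-y0%10+10,y1,10):
        cv2.line(im,(0,(y-y0)*k),(8,(y-y0)*k),(0,0,255),1); cv2.putText(im,str(y),(9,(y-y0)*k+4),0,.35,(0,0,255),1)
    cv2.imwrite(f"pics/crop_{n}.png",im)
# mat by dark mask
for n,c,(x0,y0,x1,y1) in [("scene",s,(200,165,300,222)),("side",d,(250,312,360,390))]:
    p=c["pixels"][y0:y1,x0:x1].max(2); m=(p<60).astype(np.uint8); m=cv2.morphologyEx(m,cv2.MORPH_OPEN,np.ones((3,3)))
    k=max(cv2.findContours(m,0,1)[0],key=cv2.contourArea); a=cv2.approxPolyDP(k,4,True)[:,0]+[x0,y0]
    for u,v in a: print(n,u,v,np.round(onz(c,u,v,4),1))
E
```

```text
scene 261 174 [601.2 473.6]
scene 208 191 [436.7 472.2]
scene 233 219 [438.6 319.7]
scene 242 216 [463.9 319.2]
scene 246 196 [514.  395.8]
scene 263 196 [553.2 371.6]
scene 268 181 [600.6 430.5]
side 281 318 [599.  322.8]
side 259 371 [603.5 484. ]
side 335 385 [439.1 488.9]
side 351 329 [434.4 325.7]
```

View pics/crop_a.png

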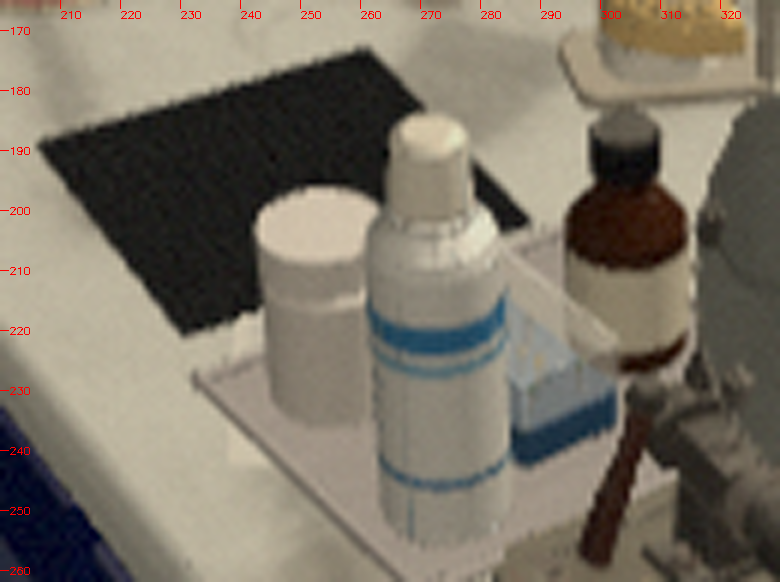

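View pics/crop_b.png

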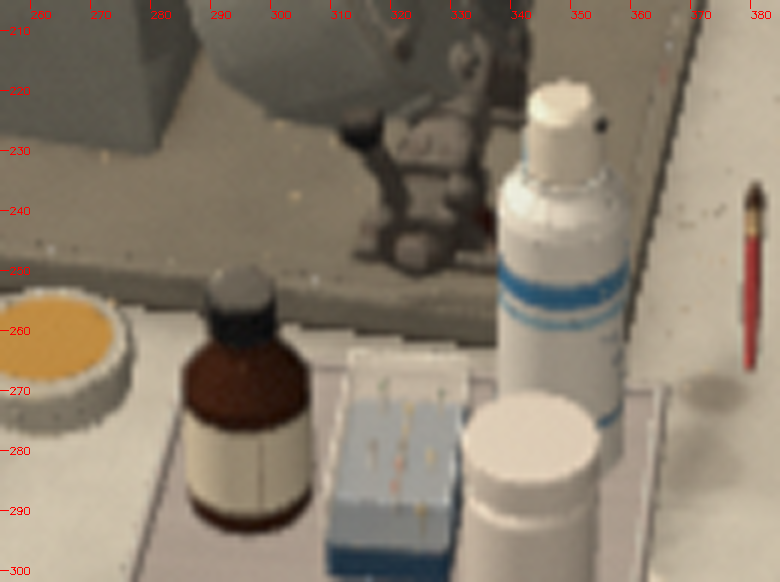

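View pics/crop_c.png

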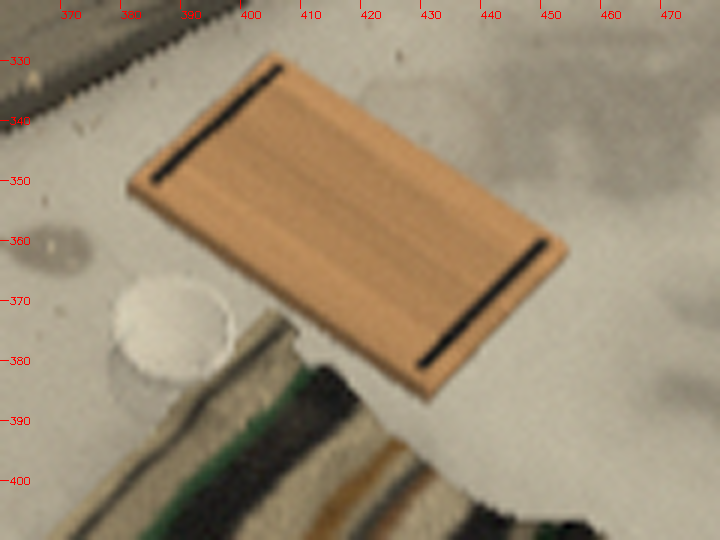

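Crops show the scene-view cap tops at jar (254,203), can (271.5,187) and bottle (304.5,186.5). In the side view they are (343.5,278.5), (347.5,222) and (293.5,254). The board corners are near (404,329), (454,361), (430,385) and (381,350.5).

Run:
```python
from h import *
import pickle; s,d=pickle.load(open("c0.pkl","rb"))
for n,z,a,b in [("jar",89,(254,203),(343.8,278.3)),("spray",184,(271.5,187.3),(347.5,222)),("bottle",114,(304.5,186.5),(293.5,254))]:
    print(n,np.round(onz(s,*a,z),1),np.round(onz(d,*b,z),1))
print("block cover top side:",[np.round(onz(d,*p,49),1) for p in [(311.5,263),(331.5,264),(329,291),(309.5,287.5)]])
print("block bottom side",[np.round(onz(d,*p,4),1) for p in [(309,300),(329,302)]])
print("block scene bottom",[np.round(onz(s,*p,4),1) for p in [(287.5,242.5),(301,236.5)]])
B=[onz(s,*p,8) for p in [(403.5,329),(453.5,361),(430,385),(381,350.5)]]
print("board",np.round(B,1),np.mean(B,0))
print("dappen", onz(s,388,371,27))
print("tray scene",[np.round(onz(s,*p,8),1) for p in [(232,228),(294,204.5),(313,243)]])
print("tray side",[np.round(onz(d,*p,8),1) for p in [(365,270),(284,267)]])
```

```text
jar [465.8 243.9] [465.2 253.5]
spray [468.3 152.9] [473.7 166.3]
bottle [586.6 209. ] [590.6 220.3]
block cover top side: [array([561.1, 168.4]), array([512.3, 162.6]), array([498.7, 259.1]), array([545.8, 256.2])]
block bottom side [array([549.3, 251.3]), array([501.1, 248.8])]
block scene bottom [array([509. , 163.1]), array([549.1, 165.8])]
board [[ 566.7 -208.2]
 [ 595.9 -323.4]
 [ 520.2 -340.9]
 [ 493.5 -227.9]] [ 544.087845   -275.07562969]
dappen [ 463.83057853 -284.74092143]
tray scene [array([418. , 281.8]), array([601.4, 287.9]), array([558.1, 124.4])]
tray side [array([434.9, 121.2]), array([637.7, 149.6])]
```

```bash
python3 -m pendant '{"dp":[[-0.03,0,-0.05],[-0.08,-0.014,-0.08],[-0.14,-0.025,-0.1],[-0.2,-0.035,-0.104],[-0.26,-0.046,-0.104],[-0.32,-0.057,-0.104],[-0.38,-0.067,-0.104],[-0.44,-0.079,-0.104]],"rotation":[[0,0,0],[0,0,0],[0,0,0],[0,0,0],[0,0,0],[0,0,0],[0,0,0],[0,0,0]]}'
python3 -m pendant '{"dp":[[0,0,0],[0,0,0],[0,0,0]],"rotation":[[0,0,0],[0,0,0],[0,0,0]]}'
python3 - <<'E'
from h import *
import pickle
o=get_obs();c=vision.capture("wrist");pickle.dump((o,c),open("w1.pkl","wb"))
print(o["tool_pos"],o["tcp_rot"],o["joint_positions"])
cv2.imwrite("pics/w1.png",cv2.resize(c["pixels"][:,:,::-1],(800,600)))
E
```

```text
time: 1.25
tool_pos: [582.7, 232.5, 330.6]
tcp_rot: [3.141, -0.0, 2.732]
contact_force: [0.3, 0.2, -0.2]
grip_width: 92.0
finger_force: 0.0
time: 1.62
tool_pos: [580.3, 234.8, 331.2]
tcp_rot: [3.141, 0.0, 2.733]
contact_force: [-0.7, -0.3, -0.1]
grip_width: 91.8
finger_force: 0.0
[580.34689366 234.80120369 331.20466148] [3.14109050e+00 1.46480765e-04 2.73343511e+00] [ 2.61959478e-01  4.92370969e-01  1.00803095e+00  3.03326097e-04
  1.64076405e+00 -9.00658067e-01]
```

View pics/w1.png

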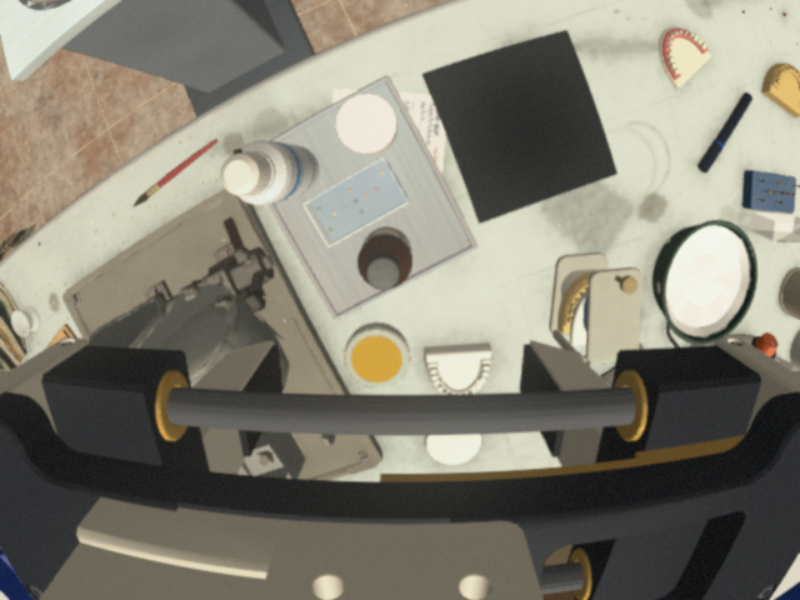

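The wrist view (shown at 1.25x) has the mat corners at (424,73), (568,31), (616,174), (480,221) and the tray corners at (388,77), (476,244), (337,315). The jar lid is at (366,123), can cap (242,176), bottle cap (382,274), and the block corners are (304,205), (385,158), (410,198), (331,245).

Run:
```python
from h import *
import pickle; o,c=pickle.load(open("w1.pkl","rb")); T=tool(o)
W=lambda p,z: wonz(c,T,p[0]*.8,p[1]*.8,z)
r=lambda a:np.round(a,1).tolist()
g=cv2.cvtColor(c["pixels"],cv2.COLOR_RGB2HSV)
print("mat",r([W(p,4) for p in [(424,73),(568,31),(616,174),(480,221)]]),r(np.mean([W(p,4) for p in [(424,73),(568,31),(616,174),(480,221)]],0)))
print("tray",r([W(p,8) for p in [(388,77),(476,244),(337,315)]]))
B=[W(p,49) for p in [(304,205),(385,158),(410,198),(331,245)]];print("block",r(B),r(np.mean(B,0)))
def ell(mask,x0,y0,x1,y1,z,n):
    m=np.zeros(mask.shape,np.uint8);m[y0:y1,x0:x1]=mask[y0:y1,x0:x1]
    m=cv2.morphologyEx(m,cv2.MORPH_OPEN,np.ones((3,3)))
    k=max(cv2.findContours(m,0,1)[0],key=cv2.contourArea); e=cv2.fitEllipse(k)
    print(n,np.round(e[0],1),np.round(e[1],1),"->",r(wonz(c,T,*e[0],z)))
V=g[...,2];S=g[...,1];I=c["pixels"].astype(int)
print("jar hand",r(W((366,123),89)),"spray",r(W((242,176),184)),"bottle",r(W((382,274),114)))
print(c["pixels"][100,290],c["pixels"][141,190],c["pixels"][219,306],c["pixels"][130,320])
ell(((V>205)).astype(np.uint8),262,68,325,130,89,"jar")
ell(((V>205)).astype(np.uint8),172,110,218,170,184,"spray")
ell(((V>70)).astype(np.uint8),288,203,322,236,114,"bottle")
```

```text
mat [[432.2, 325.5], [440.0, 493.0], [607.0, 484.3], [598.9, 318.6]] [519.5, 405.3]
tray [[422.3, 289.5], [619.4, 305.2], [632.4, 136.4]]
block [[509.4, 164.9], [500.5, 253.8], [544.7, 260.2], [555.7, 172.5]] [527.6, 212.8]
jar hand [467.3, 252.1] spray [474.1, 164.4] bottle [588.9, 214.7]
[240 234 220] [232 229 207] [123 121 109] [188 190 178]
jar [292.4  98.5] [47.6 48.3] -> [467.3, 251.7]
spray [196.4 145.4] [27.4 44.5] -> [478.8, 165.0]
bottle [304.8 222.3] [31.2 36.6] -> [591.6, 212.6]
```

```bash
cat >> h.py <<'E'
def to(x,y,z,yaw):
    from scipy.spatial.transform import Rotation as R
    T=tool(get_obs()); d=T[:3,:3].T@(np.array([x,y,z])-T[:3,3])
    rv=R.from_matrix(T[:3,:3].T@R.from_euler("xyz",[np.pi,0,yaw]).as_matrix()).as_rotvec()
    print("go",np.round(d/1000,4).tolist(),np.round(rv,4).tolist())
E
python3 -m pendant '{"dp":[[0.001,-0.015,0],[0.002,-0.03,0],[0.004,-0.045,0],[0.005,-0.06,0],[0.006,-0.075,0],[0.007,-0.09,0],[0.009,-0.107,0],[0.009,-0.107,0]],"rotation":[[0,0,0.17],[0,0,0.34],[0,0,0.51],[0,0,0.68],[0,0,0.85],[0,0,1.02],[0,0,1.162],[0,0,1.162]]}'
python3 -m pendant '{"dp":[[0,0,0],[0,0,0]],"rotation":[[0,0,0],[0,0,0]]}'
python3 - <<'E'
from h import *
import pickle
o=get_obs();c=vision.capture("wrist");pickle.dump((o,c),open("w2.pkl","wb"))
print(o["tool_pos"],o["tcp_rot"])
cv2.imwrite("pics/w2.png",cv2.resize(c["pixels"][0:300,100:500,::-1],(800,600),interpolation=cv2.INTER_CUBIC))
E
```

```text
time: 2.68
tool_pos: [529.6, 139.5, 331.6]
tcp_rot: [3.14, -0.0, 1.571]
contact_force: [0.8, -0.3, 0.2]
grip_width: 91.5
finger_force: 0.0
time: 2.92
tool_pos: [530.4, 139.9, 330.7]
tcp_rot: [3.141, -0.0, 1.572]
contact_force: [-0.6, -0.3, -0.5]
grip_width: 91.9
finger_force: 0.0
[530.44823124 139.92980327 330.6911542 ] [ 3.14146242e+00 -2.14884438e-04  1.57221318e+00]
```

View pics/w2.png

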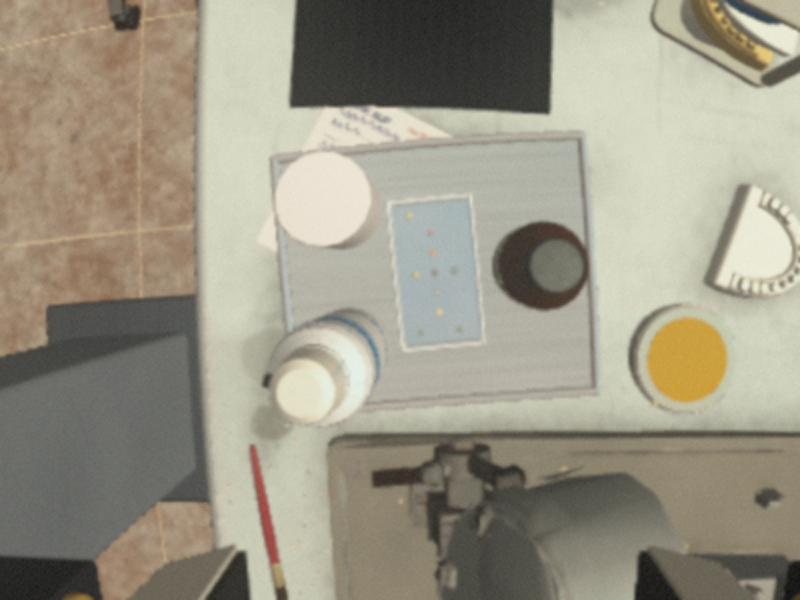

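This view is shown at 2x with an x offset of 100. The can cap is at (305,390), bottle cap (558,266) and jar lid (323,199). The block cover corners are (388,203), (472,195), (485,342) and (404,350).

Run:
```python
from h import *
import pickle; o,c=pickle.load(open("w2.pkl","rb")); T=tool(o)
W=lambda x,y,z: wonz(c,T,x/2+100,y/2,z)
r=lambda a:np.round(a,1).tolist()
print("spray",r(W(305,390,184)),"bottle",r(W(558,266,114)),"jar",r(W(323,199,89)))
B=np.array([W(*p,49) for p in [(388,203),(472,195),(485,342),(404,350)]]);print("block",r(B),r(B.mean(0)))
t=np.array([W(*p,8) for p in [(271,156),(583,132),(597,391)]]);print("tray",r(t),r((t[0]+t[2])/2))
print("mat",r([W(*p,4) for p in [(291,106),(550,113)]]))
print("machine base edge",r([W(*p,20) for p in [(332,437),(800,437)]]))
to(474,164.5,260,np.pi/2)
```

```text
spray [474.0, 162.7] bottle [589.8, 214.7] jar [468.0, 251.1]
block [[500.0, 251.4], [548.9, 256.0], [557.0, 168.7], [509.0, 163.8]] [528.7, 210.0]
tray [[420.9, 289.0], [622.0, 304.2], [634.6, 133.0]] [527.8, 211.0]
mat [[433.1, 323.0], [601.1, 316.8]]
machine base edge [[459.8, 103.9], [783.2, 106.2]]
go [0.0247, -0.0564, 0.0706] [-0.0001, -0.0002, 0.001]
```

```bash
python3 -m pendant '{"dp":[[0.0237,-0.056,0.02],[0.0237,-0.056,0.07],[0.0237,-0.056,0.12],[0.0237,-0.056,0.15],[0.0237,-0.056,0.165],[0.0237,-0.056,0.176],[0.0237,-0.056,0.176],[0.0237,-0.056,0.176]],"rotation":[[0,0,0],[0,0,0],[0,0,0],[0,0,0],[0,0,0],[0,0,0],[0,0,0],[0,0,0]]}'
python3 -m pendant '{"dp":[[0,0,0],[0,0,0],[0,0,0],[0,0,0],[0,0,0],[0,0,0],[0,0,0],[0,0,0]],"rotation":[[0,0,0],[0,0,0],[0,0,0],[0,0,0],[0,0,0],[0,0,0],[0,0,0],[0,0,0]]}' 0.02
```

```text
time: 3.98
tool_pos: [474.9, 163.2, 155.4]
tcp_rot: [3.14, -0.0, 1.57]
contact_force: [0.0, 0.3, -0.2]
grip_width: 91.3
finger_force: 0.0
time: 4.97
tool_pos: [474.2, 163.0, 154.6]
tcp_rot: [-3.141, -0.0, 1.57]
contact_force: [0.1, 0.2, -0.1]
grip_width: 32.4
finger_force: 29.9
```

```bash
python3 -m pendant '{"dp":[[0,0,-0.02],[0,0,-0.06],[0,0,-0.105],[0.02,0.003,-0.12],[0.06,0.01,-0.125],[0.11,0.018,-0.125],[0.165,0.027,-0.125],[0.22,0.036,-0.125]],"rotation":[[0,0,0],[0,0,0],[0,0,0],[0,0,0],[0,0,0],[0,0,0],[0,0,0],[0,0,0]]}'
python3 -m pendant '{"dp":[[0.04,0.006,0],[0.06,0.009,0.01],[0.067,0.01,0.035],[0.067,0.01,0.07],[0.067,0.01,0.1],[0.067,0.01,0.117],[0.067,0.01,0.124],[0.067,0.01,0.124]],"rotation":[[0,0,0],[0,0,0],[0,0,0],[0,0,0],[0,0,0],[0,0,0],[0,0,0],[0,0,0]]}'
```

```text
time: 5.98
tool_pos: [510.6, 384.5, 279.1]
tcp_rot: [-3.141, 0.001, 1.569]
contact_force: [0.9, 0.3, -2.6]
grip_width: 32.5
finger_force: 29.9
time: 6.98
tool_pos: [521.1, 450.2, 156.4]
tcp_rot: [3.141, -0.001, 1.57]
contact_force: [0.1, -0.7, -2.4]
grip_width: 32.4
finger_force: 29.9
```

```bash
python3 -m pendant '{"dp":[[0,0,0.001],[0,0,0.0015],[0,0,0.002],[0,0,0.002]],"rotation":[[0,0,0],[0,0,0],[0,0,0],[0,0,0]]}'
```

```text
time: 7.48
tool_pos: [520.9, 450.1, 154.5]
tcp_rot: [3.141, -0.001, 1.57]
contact_force: [-0.4, -0.7, 1.8]
grip_width: 32.7
finger_force: 29.9
```

```bash
python3 -m pendant '{"dp":[[0,0,0],[0,0,0],[0,0,0],[0,0,0],[0,0,-0.02],[0,0,-0.06],[-0.01,0,-0.07],[-0.05,0.015,-0.07]],"rotation":[[0,0,0],[0,0,0],[0,0,0],[0,0,0],[0,0,0],[0,0,0],[0,0,0],[0,0,0]]}' 0.08
python3 -m pendant '{"dp":[[-0.05,0.015,0],[-0.105,0.03,0],[-0.16,0.046,0],[-0.185,0.0537,0.01],[-0.1855,0.0537,0.05],[-0.1855,0.0537,0.09],[-0.1855,0.0537,0.12],[-0.1855,0.0537,0.128]],"rotation":[[0,0,0],[0,0,0],[0,0,0],[0,0,0],[0,0,0],[0,0,0],[0,0,0],[0,0,0]]}'
python3 -m pendant '{"dp":[[0,0,0],[0,0,0],[0,0,0]],"rotation":[[0,0,0],[0,0,0],[0,0,0]]}'
python3 - <<'E'
from h import *
c=vision.capture("side");cv2.imwrite("pics/s2.png",cv2.resize(c["pixels"][200:410,230:450,::-1],(627,600)))
E
```

```text
time: 8.48
tool_pos: [534.9, 400.9, 224.2]
tcp_rot: [3.14, -0.001, 1.573]
contact_force: [0.1, -0.3, -0.7]
grip_width: 79.9
finger_force: 0.0
time: 9.48
tool_pos: [587.4, 213.6, 93.0]
tcp_rot: [-3.137, 0.001, 1.57]
contact_force: [-0.2, -0.0, 0.8]
grip_width: 79.8
finger_force: 0.0
time: 9.85
tool_pos: [589.8, 214.6, 97.0]
tcp_rot: [3.139, -0.001, 1.57]
contact_force: [-0.6, -0.4, 0.7]
grip_width: 79.8
finger_force: 0.0
```

View pics/s2.png

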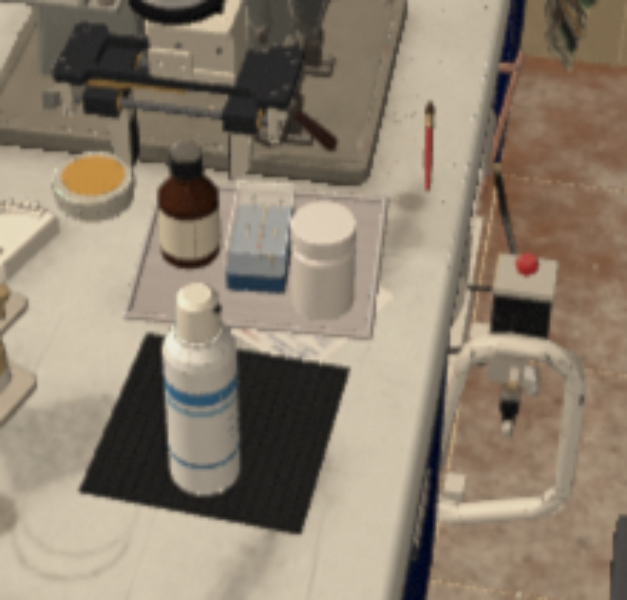

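The can stands upright on the mat (crop 205,400) and the fingers straddle the bottle cap (crop 185,165). Closing.

```bash
python3 -m pendant '{"dp":[[0,0,-0.001],[0,0,-0.001],[0,0,-0.001],[0,0,-0.001],[0,0,-0.001],[0,0,-0.001],[0,0,-0.001],[0,0,-0.001]],"rotation":[[0,0,0],[0,0,0],[0,0,0],[0,0,0],[0,0,0],[0,0,0],[0,0,0],[0,0,0]]}' 0.015
```

```text
time: 10.9
tool_pos: [589.0, 214.4, 96.6]
tcp_rot: [-3.141, -0.0, 1.57]
contact_force: [-0.3, 0.1, -0.8]
grip_width: 28.2
finger_force: 30.0
```

```bash
python3 -m pendant '{"dp":[[0,0,-0.02],[0,0,-0.05],[0.02,-0.002,-0.06],[0.06,-0.008,-0.06],[0.1,-0.013,-0.06],[0.135,-0.018,-0.06],[0.144,-0.019,-0.06],[0.144,-0.019,-0.05]],"rotation":[[0,0,0],[0,0,0],[0,0,0],[0,0,0],[0,0,0],[0,0,0],[0,0,0],[0,0,0]]}'
python3 -m pendant '{"dp":[[0,0,0.02],[0,0,0.035],[0,0,0.045],[0,0,0.049],[0,0,0.05],[0,0,0.0505],[0,0,0.051],[0,0,0.051]],"rotation":[[0,0,0],[0,0,0],[0,0,0],[0,0,0],[0,0,0],[0,0,0],[0,0,0],[0,0,0]]}'
```

```text
time: 11.9
tool_pos: [570.1, 359.4, 146.3]
tcp_rot: [3.141, -0.0, 1.571]
contact_force: [0.4, 0.4, -1.3]
grip_width: 28.2
finger_force: 30.0
time: 12.9
tool_pos: [570.6, 358.7, 96.6]
tcp_rot: [3.14, -0.001, 1.57]
contact_force: [-0.2, -0.5, 2.0]
grip_width: 27.8
finger_force: 30.0
```

```bash
python3 -m pendant '{"dp":[[0,0,0],[0,0,0],[0,0,0],[0,0,0],[0,0,-0.02],[0,0,-0.044],[-0.02,-0.02,-0.044],[-0.06,-0.058,-0.044]],"rotation":[[0,0,0],[0,0,0],[0,0,0],[0,0,0],[0,0,0],[0,0,0],[0,0,0],[0,0,0]]}' 0.08
python3 -m pendant '{"dp":[[-0.035,-0.033,0],[-0.047,-0.045,0],[-0.047,-0.045,0.02],[-0.047,-0.045,0.05],[-0.047,-0.045,0.07],[-0.047,-0.045,0.078],[-0.047,-0.045,0.079],[-0.047,-0.045,0.079]],"rotation":[[0,0,0],[0,0,0],[0,0,0],[0,0,0],[0,0,0],[0,0,0],[0,0,0],[0,0,0]]}'
python3 -m pendant '{"dp":[[0,0,0],[0,0,0],[0,0,0],[0,0,0],[0,0,0],[0,0,0]],"rotation":[[0,0,0],[0,0,0],[0,0,0],[0,0,0],[0,0,0],[0,0,0]]}' 0.04
```

```text
time: 13.9
tool_pos: [512.5, 298.5, 139.7]
tcp_rot: [3.14, -0.001, 1.571]
contact_force: [0.3, -0.8, -0.9]
grip_width: 79.9
finger_force: 0.0
time: 14.9
tool_pos: [467.7, 251.7, 61.5]
tcp_rot: [3.14, -0.001, 1.57]
contact_force: [-0.5, 0.0, 0.3]
grip_width: 80.1
finger_force: 0.0
time: 15.65
tool_pos: [467.2, 251.5, 60.9]
tcp_rot: [3.142, -0.0, 1.57]
contact_force: [-1.3, -0.0, 3.7]
grip_width: 52.1
finger_force: 30.0
```

```bash
python3 -m pendant '{"dp":[[0,0,-0.02],[0,0,-0.05],[0.03,0,-0.05],[0.07,0,-0.05],[0.1,0,-0.05],[0.1065,0,-0.05],[0.1065,0,-0.045],[0.1065,0,-0.03]],"rotation":[[0,0,0],[0,0,0],[0,0,0],[0,0,0],[0,0,0],[0,0,0],[0,0,0],[0,0,0]]}'
python3 -m pendant '{"dp":[[0,0,0.015],[0,0,0.025],[0,0,0.029],[0,0,0.03],[0,0,0.0305],[0,0,0.031],[0,0,0.031]],"rotation":[[0,0,0],[0,0,0],[0,0,0],[0,0,0],[0,0,0],[0,0,0],[0,0,0]]}'
```

```text
time: 16.65
tool_pos: [467.7, 357.2, 90.5]
tcp_rot: [3.141, -0.0, 1.569]
contact_force: [-0.1, -1.2, -1.7]
grip_width: 52.3
finger_force: 30.0
time: 17.52
tool_pos: [467.3, 358.2, 60.9]
tcp_rot: [3.141, -0.001, 1.57]
contact_force: [-3.0, -0.8, 7.1]
grip_width: 52.1
finger_force: 30.0
```

```bash
python3 -m pendant '{"dp":[[0,0,0],[0,0,0],[0,0,0],[0,0,0],[0,0,-0.02],[0,0,-0.06],[0,0,-0.12],[-0.03,0.008,-0.17]],"rotation":[[0,0,0],[0,0,0],[0,0,0],[0,0,0],[0,0,0],[0,0,0],[0,0,0],[0,0,0]]}' 0.085
python3 -m pendant '{"dp":[[-0.05,0.015,-0.02],[-0.1,0.03,-0.02],[-0.15,0.045,-0.02],[-0.178,0.053,-0.02],[-0.178,0.053,-0.02],[-0.178,0.053,-0.02]],"rotation":[[0,0,0],[0,0,0],[0,0,0],[0,0,0],[0,0,0],[0,0,0]]}'
python3 - <<'E'
from h import *
import pickle
o=get_obs();c=vision.capture("wrist");pickle.dump((o,c),open("w3.pkl","wb"))
print(o["tool_pos"],o["tcp_rot"])
cv2.imwrite("pics/w3.png",cv2.resize(c["pixels"][0:300,120:520,::-1],(800,600),interpolation=cv2.INTER_CUBIC))
E
```

```text
time: 18.52
tool_pos: [475.0, 329.0, 231.9]
tcp_rot: [3.14, -0.001, 1.572]
contact_force: [-0.2, 0.6, -0.1]
grip_width: 84.5
finger_force: 0.0
time: 19.27
tool_pos: [527.9, 150.5, 249.6]
tcp_rot: [-3.141, -0.001, 1.57]
contact_force: [0.3, 0.6, 0.1]
grip_width: 85.0
finger_force: 0.0
[527.86546467 150.54687497 249.64232902] [-3.14134704e+00 -5.06154908e-04  1.56986073e+00]
```

View pics/w3.png

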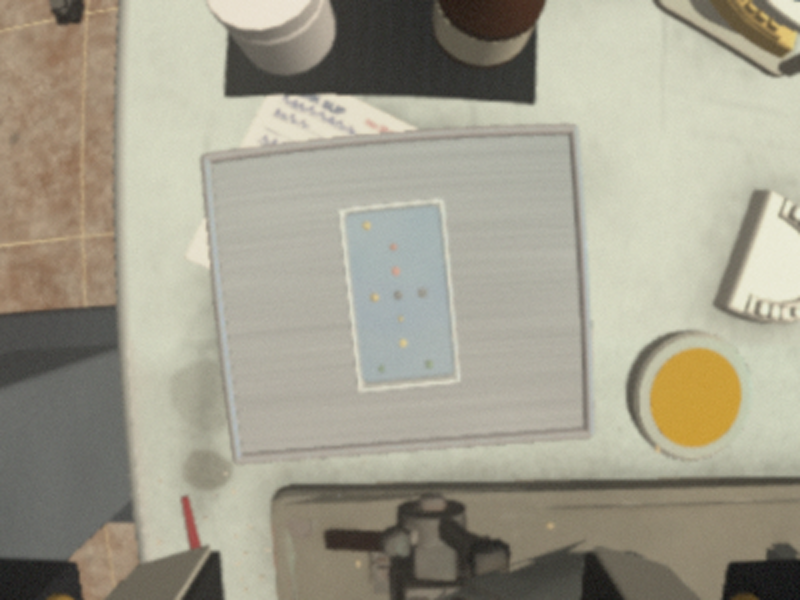

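Tray and block are clear, and the jar and bottle stand on the mat at the top of the picture. The block cover corners are (339,210), (442,200), (459,382), (360,391), and the tray corners are (205,156), (578,126), (591,436), (238,462).

Run:
```python
from h import *
import pickle; o,c=pickle.load(open("w3.pkl","rb")); T=tool(o)
W=lambda x,y,z: wonz(c,T,x/2+120,y/2,z)
def q(P,z):
    B=np.array([W(*p,z) for p in P]); v=(B[0]-B[3]+B[1]-B[2]); w=(B[1]-B[0]+B[2]-B[3])
    print(np.round(B,1).tolist(),np.round(B.mean(0),1),np.arctan2(-v[0],v[1]),np.arctan2(w[1],w[0]))
q([(339,210),(442,200),(459,382),(360,391)],49)
q([(205,156),(578,126),(591,436),(238,462)],8)
```

```text
[[499.1, 251.9], [548.0, 256.5], [556.8, 168.0], [508.4, 163.5]] [528.1 210. ] 0.1019522432167624 0.09323850803669868
[[422.6, 288.2], [623.8, 304.1], [635.6, 131.6], [435.9, 116.6]] [529.5 210.2] 0.07282248451607244 0.07709922848940312
```

```bash
python3 -m pendant '{"dp":[[0.03,0,0.02],[0.06,0,0.06],[0.06,0,0.11],[0.06,0,0.16],[0.06,0,0.2],[0.06,0,0.225],[0.06,0,0.235],[0.06,0,0.238]],"rotation":[[0,0,-0.05],[0,0,-0.098],[0,0,-0.098],[0,0,-0.098],[0,0,-0.098],[0,0,-0.098],[0,0,-0.098],[0,0,-0.098]]}'
python3 -m pendant '{"dp":[[0,0,0],[0,0,0]],"rotation":[[0,0,0],[0,0,0]]}'
python3 -m pendant '{"dp":[[0,0,0],[0,0,0],[0,0,0],[0,0,0],[0,0,0],[0,0,0]],"rotation":[[0,0,0],[0,0,0],[0,0,0],[0,0,0],[0,0,0],[0,0,0]]}' 0.04
```

```text
time: 20.32
tool_pos: [528.1, 210.7, 11.8]
tcp_rot: [3.141, -0.0, 1.669]
contact_force: [0.5, -0.3, -0.6]
grip_width: 84.8
finger_force: 0.0
time: 20.58
tool_pos: [528.8, 210.2, 12.8]
tcp_rot: [3.14, -0.0, 1.668]
contact_force: [0.3, -0.3, 0.7]
grip_width: 85.2
finger_force: 0.0
time: 21.32
tool_pos: [528.1, 209.9, 11.7]
tcp_rot: [-3.141, -0.0, 1.668]
contact_force: [-0.6, 0.3, 0.8]
grip_width: 50.5
finger_force: 30.0
```

Run:
```python
from h import *
T=tool(get_obs())
for p in [(528,210,60),(528,210,120),(520,200,180),(505,185,235),(480,160,280),(455,120,300),(440,70,300),(435,12,300),(435,-45,300),(440,-100,300),(455,-155,300),(475,-205,300),(500,-255,300),(525,-305,300),(544,-345,300)]:
    print(p,np.round(T[:3,:3].T@(np.array(p)-T[:3,3])/1000,3).tolist())
```

```text
(528, 210, 60) [0.0, -0.0, -0.048]
(528, 210, 120) [0.0, -0.0, -0.108]
(520, 200, 180) [-0.009, -0.009, -0.168]
(505, 185, 235) [-0.023, -0.025, -0.223]
(480, 160, 280) [-0.045, -0.053, -0.268]
(455, 120, 300) [-0.082, -0.081, -0.288]
(440, 70, 300) [-0.131, -0.101, -0.288]
(435, 12, 300) [-0.188, -0.112, -0.288]
(435, -45, 300) [-0.245, -0.117, -0.288]
(440, -100, 300) [-0.3, -0.118, -0.288]
(455, -155, 300) [-0.356, -0.108, -0.288]
(475, -205, 300) [-0.408, -0.093, -0.288]
(500, -255, 300) [-0.46, -0.073, -0.288]
(525, -305, 300) [-0.512, -0.053, -0.288]
(544, -345, 300) [-0.554, -0.038, -0.288]
```

```bash
python3 -m pendant '{"dp":[[0,0,-0.02],[0,0,-0.06],[0,0,-0.115],[-0.009,-0.009,-0.17],[-0.023,-0.025,-0.223],[-0.045,-0.053,-0.268],[-0.082,-0.081,-0.288],[-0.131,-0.101,-0.288]],"rotation":[[0,0,0],[0,0,0],[0,0,0],[0,0,0],[0,0,0],[0,0,0],[0,0,0],[0,0,0]]}'
python3 -m pendant '{"dp":[[-0.057,-0.011,0],[-0.114,-0.016,0],[-0.169,-0.017,0],[-0.225,-0.007,0],[-0.277,0.008,0],[-0.329,0.028,0],[-0.381,0.048,0],[-0.423,0.063,0]],"rotation":[[0,0,-0.02],[0,0,-0.04],[0,0,-0.06],[0,0,-0.08],[0,0,-0.1],[0,0,-0.12],[0,0,-0.14],[0,0,-0.14]]}'
python3 -m pendant '{"dp":[[0,0,0],[0,0,0]],"rotation":[[0,0,0],[0,0,0]]}'
python3 - <<'E'
from h import *
import pickle
o=get_obs();c=vision.capture("wrist");pickle.dump((o,c),open("w4.pkl","wb"))
print(o["tool_pos"],o["tcp_rot"])
cv2.imwrite("pics/w4.png",cv2.resize(c["pixels"][0:300,120:520,::-1],(800,600),interpolation=cv2.INTER_CUBIC))
E
```

```text
time: 22.32
tool_pos: [439.9, 69.2, 301.5]
tcp_rot: [3.137, 0.0, 1.67]
contact_force: [0.8, -0.8, -1.7]
grip_width: 50.0
finger_force: 30.0
time: 23.32
tool_pos: [544.4, -347.1, 298.8]
tcp_rot: [-3.141, -0.001, 1.807]
contact_force: [-0.4, 0.8, -1.1]
grip_width: 50.0
finger_force: 30.0
time: 23.58
tool_pos: [543.7, -344.7, 299.1]
tcp_rot: [-3.141, -0.001, 1.808]
contact_force: [-0.8, -0.4, -1.0]
grip_width: 50.1
finger_force: 30.0
[ 543.70955582 -344.67100119  299.06073263] [-3.14097069e+00 -1.42979699e-03  1.80768354e+00]
```

View pics/w4.png

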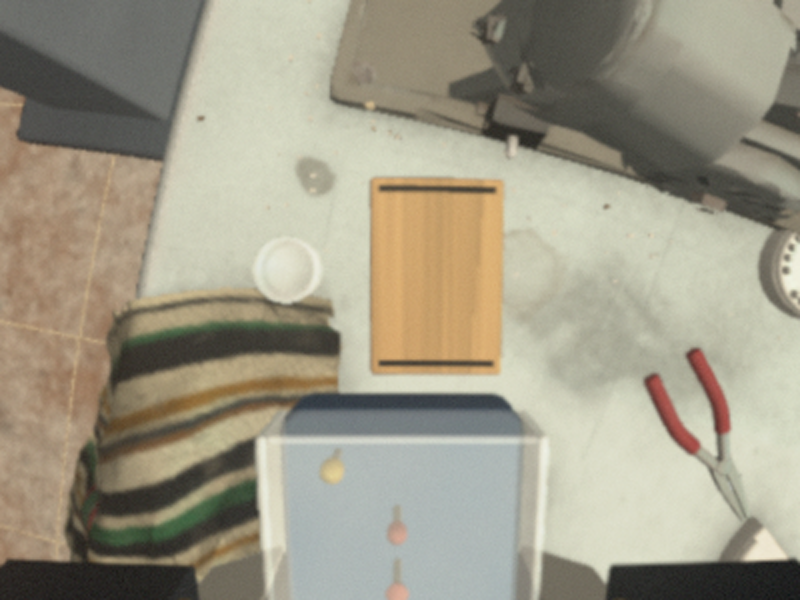

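The board corners are (372,179), (504,180), (500,374), (371,373), and the dish is at (287,270). The block is held straight, seen bottom centre.

Run:
```python
from h import *
import pickle; o,c=pickle.load(open("w4.pkl","rb")); T=tool(o)
W=lambda x,y,z: wonz(c,T,x/2+120,y/2,z)
def q(P,z):
    B=np.array([W(*p,z) for p in P]); v=(B[0]-B[3]+B[1]-B[2]); w=(B[1]-B[0]+B[2]-B[3])
    y=(np.arctan2(-v[0],v[1])+np.arctan2(w[1],w[0]))/2
    print(np.round(B,1).tolist(),np.round(B.mean(0),1),np.arctan2(-v[0],v[1]),np.arctan2(w[1],w[0])); return B.mean(0),y
# refine corners by colour mask
H=cv2.cvtColor(c["pixels"],cv2.COLOR_RGB2HSV)
m=np.zeros(H.shape[:2],np.uint8);m[80:192,290:385]=((H[...,1]>70)&(H[...,0]<25))[80:192,290:385]
k=max(cv2.findContours(cv2.morphologyEx(m,cv2.MORPH_CLOSE,np.ones((7,7))),0,1)[0],key=cv2.contourArea)
R=cv2.minAreaRect(k);print(R,np.round(wonz(c,T,*R[0],8),1))
b,y=q([(372,179),(504,180),(500,374),(371,373)],8)
print("dish",W(287,270,27))
# block as held: cover near-edge corners and block depth
print("held cover edge",[np.round(T[:3,:3].T@(np.append(W(*p,299+37),299+37)-T[:3,3]),1).tolist() for p in [(258,437),(547,437)]])
to(b[0],b[1],60,y+np.pi/2); to(b[0],b[1],15.7,y+np.pi/2)
```

```text
((338.0, 137.5), (97.0, 66.0), 90.0) [ 548.3 -273. ]
[[497.5, -225.2], [574.0, -206.4], [601.0, -322.0], [524.2, -340.3]] [ 549.2 -273.5] 0.22862435244468626 0.2374046659944932
dish [ 463.12945754 -289.45787966]
held cover edge [[45.2, -23.3, -36.9], [45.2, 25.9, -36.9]]
go [0.0674, 0.022, 0.2397] [-0.0002, -0.0007, 0.0045]
go [0.0673, 0.022, 0.284] [-0.0002, -0.0007, 0.0045]
```

```bash
python3 -m pendant '{"dp":[[0.03,0.01,0.02],[0.067,0.021,0.05],[0.067,0.021,0.11],[0.067,0.021,0.17],[0.067,0.021,0.22],[0.067,0.021,0.255],[0.067,0.021,0.272],[0.067,0.021,0.278]],"rotation":[[0,0,0.005],[0,0,0.005],[0,0,0.005],[0,0,0.005],[0,0,0.005],[0,0,0.005],[0,0,0.005],[0,0,0.005]]}'
python3 -m pendant '{"dp":[[0,0,0.002],[0,0,0.004],[0,0,0.005],[0,0,0.006],[0,0,0.006],[0,0,0.006]],"rotation":[[0,0,0],[0,0,0],[0,0,0],[0,0,0],[0,0,0],[0,0,0]]}'
```

```text
time: 24.62
tool_pos: [548.8, -274.6, 22.0]
tcp_rot: [3.141, 0.0, 1.803]
contact_force: [0.5, -0.3, -1.0]
grip_width: 49.9
finger_force: 30.0
time: 25.38
tool_pos: [548.7, -275.1, 15.8]
tcp_rot: [3.141, 0.0, 1.803]
contact_force: [-0.1, -0.2, -0.5]
grip_width: 50.4
finger_force: 30.0
```

```bash
python3 -m pendant '{"dp":[[0,0,0.0005],[0,0,0.001],[0,0,0.001]],"rotation":[[0,0,0],[0,0,0],[0,0,0]]}'
```

```text
time: 25.75
tool_pos: [548.7, -275.1, 15.7]
tcp_rot: [3.141, 0.0, 1.803]
contact_force: [-2.9, 2.2, 7.6]
grip_width: 50.2
finger_force: 30.0
```

```bash
python3 -m pendant '{"dp":[[0,0,-0.0005],[0,0,-0.0005],[0,0,-0.0005],[0,0,-0.0005],[0,0,-0.02],[0,0,-0.06],[0,0,-0.12],[-0.03,0,-0.18]],"rotation":[[0,0,0],[0,0,0],[0,0,0],[0,0,0],[0,0,0],[0,0,0],[0,0,0],[0,0,0]]}' 0.068
python3 -m pendant '{"dp":[[-0.03,0,-0.05],[-0.04,0,-0.1],[-0.04,0,-0.104],[-0.04,0,-0.104]],"rotation":[[0,0,0],[0,0,0],[0,0,0],[0,0,0]]}'
python3 - <<'E'
from h import *
import pickle
o=get_obs();c=vision.capture("wrist");pickle.dump((o,c),open("w5.pkl","wb"))
print(o["tool_pos"],o["tcp_rot"])
cv2.imwrite("pics/w5.png",cv2.resize(c["pixels"][0:300,120:520,::-1],(800,600),interpolation=cv2.INTER_CUBIC))
E
```

```text
time: 26.75
tool_pos: [555.0, -301.0, 192.6]
tcp_rot: [-3.141, -0.001, 1.805]
contact_force: [-0.2, -0.3, -0.1]
grip_width: 67.9
finger_force: 0.0
time: 27.25
tool_pos: [564.1, -340.9, 293.8]
tcp_rot: [-3.141, -0.001, 1.803]
contact_force: [0.3, 0.0, 0.0]
grip_width: 68.0
finger_force: 0.0
[ 564.06550219 -340.92518557  293.83217425] [-3.14107632e+00 -9.09076215e-04  1.80283687e+00]
```

View pics/w5.png

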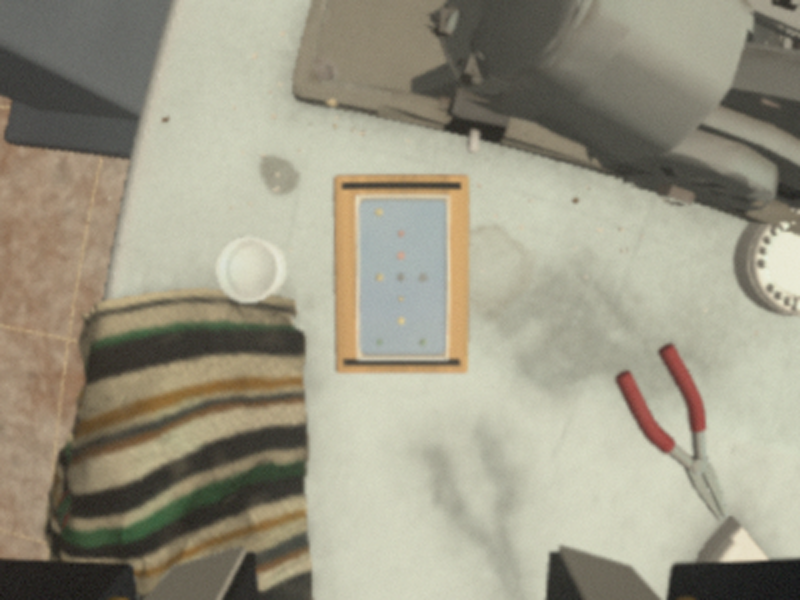

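The block sits centred and square on the board, covering (357..450, 195..358) on a board covering (335..468, 175..372). The dish is untouched at (250,270). Going back for the jar.

Run:
```python
from h import *
T=tool(get_obs())
for i,p in enumerate([(545,-300,294),(520,-245,294),(495,-190,294),(470,-135,294),(450,-78,294),(440,-20,294),(440,40,294),(440,98,294), (445,158,290),(450,216,280),(455,270,260),(460,320,225),(466,350,190),(467.3,358,150)]):
    d=T[:3,:3].T@(np.array(p)-T[:3,3])/1000
    if i==7:b=d
    print(p,np.round(d if i<8 else d-b,3).tolist())
```

```text
(545, -300, 294) [0.044, -0.009, -0.001]
(520, -245, 294) [0.103, -0.021, -0.001]
(495, -190, 294) [0.162, -0.032, -0.001]
(470, -135, 294) [0.222, -0.044, -0.001]
(450, -78, 294) [0.282, -0.05, -0.0]
(440, -20, 294) [0.34, -0.047, -0.0]
(440, 40, 294) [0.399, -0.033, -0.0]
(440, 98, 294) [0.455, -0.02, 0.0]
(445, 158, 290) [0.057, 0.019, 0.004]
(450, 216, 280) [0.112, 0.037, 0.014]
(455, 270, 260) [0.164, 0.054, 0.034]
(460, 320, 225) [0.211, 0.071, 0.069]
(466, 350, 190) [0.239, 0.083, 0.104]
(467.3, 358, 150) [0.246, 0.087, 0.144]
```

```bash
python3 -m pendant '{"dp":[[0.044,-0.009,0],[0.103,-0.021,0],[0.162,-0.032,0],[0.222,-0.044,0],[0.282,-0.05,0],[0.34,-0.047,0],[0.399,-0.033,0],[0.455,-0.02,0]],"rotation":[[0,0,0],[0,0,0],[0,0,0],[0,0,0],[0,0,0],[0,0,0],[0,0,0],[0,0,0]]}' 0.08
python3 -m pendant '{"dp":[[0.057,0.019,0.004],[0.112,0.037,0.014],[0.164,0.054,0.034],[0.211,0.071,0.069],[0.239,0.083,0.104],[0.246,0.087,0.144],[0.246,0.087,0.144],[0.246,0.087,0.144]],"rotation":[[0,0,0.05],[0,0,0.1],[0,0,0.15],[0,0,0.2],[0,0,0.232],[0,0,0.232],[0,0,0.232],[0,0,0.232]]}'
python3 -c "
from h import *
to(467.3,358.2,62,np.pi/2)"
```

```text
time: 28.3
tool_pos: [438.7, 99.1, 293.2]
tcp_rot: [-3.139, -0.001, 1.803]
contact_force: [0.2, -0.2, -0.4]
grip_width: 79.8
finger_force: 0.0
time: 29.3
tool_pos: [468.3, 356.2, 151.4]
tcp_rot: [3.141, -0.0, 1.571]
contact_force: [-0.0, 0.7, -0.1]
grip_width: 79.8
finger_force: 0.0
go [0.002, -0.0011, 0.0894] [0.0002, -0.0, -0.0]
```

```bash
python3 -m pendant '{"dp":[[0.002,-0.001,0.03],[0.002,-0.001,0.06],[0.002,-0.001,0.08],[0.002,-0.001,0.088],[0.002,-0.001,0.089],[0.002,-0.001,0.089]],"rotation":[[0,0,0],[0,0,0],[0,0,0],[0,0,0],[0,0,0],[0,0,0]]}'
python3 -m pendant '{"dp":[[0,0,0],[0,0,0],[0,0,0],[0,0,0],[0,0,0],[0,0,0],[0,0,0]],"rotation":[[0,0,0],[0,0,0],[0,0,0],[0,0,0],[0,0,0],[0,0,0],[0,0,0]]}' 0.04
python3 -c "
from h import *
to(467.4,251.5,62,np.pi/2)"
```

```text
time: 30.05
tool_pos: [468.1, 358.7, 63.0]
tcp_rot: [3.14, -0.001, 1.571]
contact_force: [0.1, 0.6, -0.8]
grip_width: 80.1
finger_force: 0.0
time: 30.92
tool_pos: [467.3, 358.5, 61.8]
tcp_rot: [3.142, -0.0, 1.571]
contact_force: [-1.2, 0.8, 1.4]
grip_width: 52.0
finger_force: 30.0
go [-0.107, 0.0001, -0.0003] [0.0001, -0.0002, -0.0]
```

```bash
python3 -m pendant '{"dp":[[0,0,-0.02],[0,0,-0.05],[-0.03,0,-0.05],[-0.07,0,-0.05],[-0.1,0,-0.05],[-0.107,0,-0.05],[-0.107,0,-0.045],[-0.107,0,-0.03]],"rotation":[[0,0,0],[0,0,0],[0,0,0],[0,0,0],[0,0,0],[0,0,0],[0,0,0],[0,0,0]]}'
python3 -m pendant '{"dp":[[0,0,0.015],[0,0,0.025],[0,0,0.029],[0,0,0.03],[0,0,0.0305],[0,0,0.0305],[0,0,0.0305]],"rotation":[[0,0,0],[0,0,0],[0,0,0],[0,0,0],[0,0,0],[0,0,0],[0,0,0]]}'
```

```text
time: 31.92
tool_pos: [467.9, 252.5, 91.4]
tcp_rot: [3.14, -0.001, 1.571]
contact_force: [-0.5, 0.2, -1.7]
grip_width: 52.2
finger_force: 30.0
time: 32.8
tool_pos: [467.0, 251.6, 61.7]
tcp_rot: [-3.142, -0.0, 1.571]
contact_force: [-4.4, -0.9, 4.3]
grip_width: 51.7
finger_force: 30.0
```

```bash
python3 -m pendant '{"dp":[[0,0,0],[0,0,0],[0,0,0],[0,0,0],[0,0,-0.02],[0,0,-0.05],[0,0,-0.085],[0.03,0.03,-0.085]],"rotation":[[0,0,0],[0,0,0],[0,0,0],[0,0,0],[0,0,0],[0,0,0],[0,0,0],[0,0,0]]}' 0.08
python3 -m pendant '{"dp":[[0.035,0.033,0],[0.065,0.062,0],[0.077,0.073,0],[0.077,0.073,0.01],[0.077,0.073,0.03],[0.077,0.073,0.045],[0.077,0.073,0.05],[0.077,0.073,0.05]],"rotation":[[0,0,0],[0,0,0],[0,0,0],[0,0,0],[0,0,0],[0,0,0],[0,0,0],[0,0,0]]}'
python3 -m pendant '{"dp":[[0,0,0],[0,0,0],[0,0,0],[0,0,0],[0,0,0],[0,0,0],[0,0,0],[0,0,0]],"rotation":[[0,0,0],[0,0,0],[0,0,0],[0,0,0],[0,0,0],[0,0,0],[0,0,0],[0,0,0]]}' 0.015
python3 -c "
from h import *
to(589.2,214.5,96.6,np.pi/2)"
```

```text
time: 33.8
tool_pos: [498.2, 281.3, 149.6]
tcp_rot: [3.137, -0.002, 1.57]
contact_force: [0.5, 0.2, -0.1]
grip_width: 80.0
finger_force: 0.0
time: 34.8
tool_pos: [570.2, 358.2, 96.1]
tcp_rot: [-3.141, 0.0, 1.571]
contact_force: [0.2, 0.0, 0.3]
grip_width: 79.8
finger_force: 0.0
time: 35.8
tool_pos: [570.2, 358.4, 96.1]
tcp_rot: [-3.141, -0.0, 1.571]
contact_force: [-1.3, -0.2, 0.8]
grip_width: 28.1
finger_force: 30.0
go [-0.1439, 0.019, -0.0005] [-0.0002, -0.0, 0.0]
```

```bash
python3 -m pendant '{"dp":[[0,0,-0.02],[0,0,-0.05],[-0.02,0.002,-0.06],[-0.06,0.008,-0.06],[-0.1,0.013,-0.06],[-0.135,0.018,-0.06],[-0.144,0.019,-0.06],[-0.144,0.019,-0.05]],"rotation":[[0,0,0],[0,0,0],[0,0,0],[0,0,0],[0,0,0],[0,0,0],[0,0,0],[0,0,0]]}'
python3 -m pendant '{"dp":[[0,0,0.02],[0,0,0.035],[0,0,0.045],[0,0,0.049],[0,0,0.05],[0,0,0.0505],[0,0,0.0505],[0,0,0.0505]],"rotation":[[0,0,0],[0,0,0],[0,0,0],[0,0,0],[0,0,0],[0,0,0],[0,0,0],[0,0,0]]}'
```

```text
time: 36.8
tool_pos: [589.7, 213.5, 146.1]
tcp_rot: [3.141, -0.0, 1.569]
contact_force: [0.1, -1.2, -2.3]
grip_width: 28.3
finger_force: 30.0
time: 37.8
tool_pos: [589.6, 214.4, 96.1]
tcp_rot: [3.141, -0.0, 1.571]
contact_force: [0.1, -0.2, 0.3]
grip_width: 28.1
finger_force: 30.0
```

```bash
python3 -m pendant '{"dp":[[0,0,0.0005],[0,0,0.0005]],"rotation":[[0,0,0],[0,0,0]]}'
python3 -m pendant '{"dp":[[0,0,0],[0,0,0],[0,0,0],[0,0,0],[0,0,-0.02],[0,0,-0.06],[0,0,-0.115],[0.03,-0.01,-0.13]],"rotation":[[0,0,0],[0,0,0],[0,0,0],[0,0,0],[0,0,0],[0,0,0],[0,0,0],[0,0,0]]}' 0.08
python3 -m pendant '{"dp":[[0.055,-0.017,0],[0.11,-0.033,0],[0.165,-0.049,0],[0.2,-0.058,0],[0.206,-0.059,0],[0.206,-0.059,0],[0.206,-0.059,0]],"rotation":[[0,0,0],[0,0,0],[0,0,0],[0,0,0],[0,0,0],[0,0,0],[0,0,0]]}'
python3 -c "
from h import *
to(520.9,450.1,155.5,np.pi/2)"
```

```text
time: 38.05
tool_pos: [589.6, 214.5, 96.1]
tcp_rot: [3.14, -0.0, 1.571]
contact_force: [-1.6, 0.7, 6.5]
grip_width: 28.1
finger_force: 30.0
time: 39.05
tool_pos: [581.4, 243.5, 229.4]
tcp_rot: [3.135, -0.002, 1.568]
contact_force: [-0.2, 0.6, -1.6]
grip_width: 80.1
finger_force: 0.0
time: 39.92
tool_pos: [521.0, 449.0, 225.2]
tcp_rot: [3.142, 0.0, 1.569]
contact_force: [0.4, 0.5, 0.4]
grip_width: 79.9
finger_force: 0.0
go [0.0011, -0.0001, 0.0697] [0.0001, 0.0004, -0.0016]
```

```bash
python3 -m pendant '{"dp":[[0,0,0.02],[0,0,0.045],[0,0,0.06],[0,0,0.068],[0,0,0.07],[0,0,0.07]],"rotation":[[0,0,0],[0,0,0],[0,0,0],[0,0,0],[0,0,0],[0,0,0]]}'
python3 -m pendant '{"dp":[[0,0,0],[0,0,0],[0,0,0],[0,0,0],[0,0,0],[0,0,0],[0,0,0],[0,0,0]],"rotation":[[0,0,0],[0,0,0],[0,0,0],[0,0,0],[0,0,0],[0,0,0],[0,0,0],[0,0,0]]}' 0.02
python3 -c "
from h import *
to(474.2,163.1,154.8,np.pi/2)"
```

```text
time: 40.67
tool_pos: [520.6, 450.6, 155.9]
tcp_rot: [3.141, -0.001, 1.571]
contact_force: [0.2, 0.2, 0.6]
grip_width: 80.1
finger_force: 0.0
time: 41.68
tool_pos: [520.1, 450.4, 155.1]
tcp_rot: [-3.141, -0.0, 1.571]
contact_force: [-1.7, -0.1, 0.8]
grip_width: 32.3
finger_force: 30.0
go [-0.2873, -0.0459, 0.0003] [-0.0004, -0.0, 0.0]
```

```bash
python3 -m pendant '{"dp":[[0,0,-0.02],[0,0,-0.06],[0,0,-0.105],[-0.02,-0.003,-0.12],[-0.06,-0.01,-0.125],[-0.11,-0.018,-0.125],[-0.165,-0.027,-0.125],[-0.22,-0.036,-0.125]],"rotation":[[0,0,0],[0,0,0],[0,0,0],[0,0,0],[0,0,0],[0,0,0],[0,0,0],[0,0,0]]}'
python3 -m pendant '{"dp":[[-0.04,-0.006,0],[-0.06,-0.009,0.005],[-0.067,-0.01,0.03],[-0.067,-0.01,0.07],[-0.067,-0.01,0.1],[-0.067,-0.01,0.117],[-0.067,-0.01,0.123],[-0.067,-0.01,0.123]],"rotation":[[0,0,0],[0,0,0],[0,0,0],[0,0,0],[0,0,0],[0,0,0],[0,0,0],[0,0,0]]}'
python3 -m pendant '{"dp":[[0,0,0.001],[0,0,0.002],[0,0,0.002]],"rotation":[[0,0,0],[0,0,0],[0,0,0]]}'
```

```text
time: 42.68
tool_pos: [483.8, 228.6, 279.6]
tcp_rot: [-3.141, 0.001, 1.571]
contact_force: [0.9, -0.2, -3.5]
grip_width: 32.4
finger_force: 30.0
time: 43.68
tool_pos: [474.4, 163.4, 157.1]
tcp_rot: [-3.141, 0.0, 1.571]
contact_force: [1.0, 0.1, -3.2]
grip_width: 32.6
finger_force: 30.0
time: 44.05
tool_pos: [474.4, 163.4, 155.4]
tcp_rot: [3.141, -0.0, 1.571]
contact_force: [0.4, 0.3, -3.2]
grip_width: 32.3
finger_force: 30.0
```

```bash
python3 -m pendant '{"dp":[[0,0,0.0005],[0,0,0.001],[0,0,0.001]],"rotation":[[0,0,0],[0,0,0],[0,0,0]]}'
```

```text
time: 44.42
tool_pos: [474.6, 163.5, 155.0]
tcp_rot: [3.14, -0.0, 1.571]
contact_force: [-1.5, 1.1, 5.7]
grip_width: 32.2
finger_force: 30.0
```

Contact. I'll release, return to the w2 viewpoint and compare.

```bash
python3 -m pendant '{"dp":[[0,0,0],[0,0,0],[0,0,0],[0,0,0],[0,0,0],[0,0,-0.02],[0,0,-0.06],[0,0,-0.11]],"rotation":[[0,0,0],[0,0,0],[0,0,0],[0,0,0],[0,0,0],[0,0,0],[0,0,0],[0,0,0]]}' 0.085
python3 -m pendant '{"dp":[[-0.01,0.02,-0.05],[-0.0237,0.056,-0.066],[-0.0237,0.056,-0.066],[-0.0237,0.056,-0.066],[-0.0237,0.056,-0.066]],"rotation":[[0,0,0],[0,0,0],[0,0,0],[0,0,0],[0,0,0]]}'
python3 - <<'E'
from h import *
import pickle
o=get_obs();c=vision.capture("wrist")
print(o["tool_pos"],o["tcp_rot"])
o2,c2=pickle.load(open("w2.pkl","rb")); print(o2["tool_pos"])
A=c2["pixels"][40:240,200:440,::-1];B=c["pixels"][40:240,200:440,::-1]
cv2.imwrite("pics/cmp.png",cv2.resize(np.hstack([A,B]),(800,333)))
s,d=pickle.load(open("c0.pkl","rb")); d2=vision.capture("side")
cv2.imwrite("pics/cmp2.png",cv2.resize(np.hstack([d["pixels"][200:400,240:400,::-1],d2["pixels"][200:400,240:400,::-1]]),(800,500)))
E
```

```text
time: 45.42
tool_pos: [473.7, 163.3, 264.6]
tcp_rot: [-3.139, 0.0, 1.571]
contact_force: [1.1, 0.6, -0.2]
grip_width: 85.0
finger_force: 0.0
time: 46.05
tool_pos: [529.3, 140.1, 329.4]
tcp_rot: [-3.14, -0.0, 1.571]
contact_force: [0.7, -0.5, 0.0]
grip_width: 85.3
finger_force: 0.0
[529.31340714 140.06891057 329.42251708] [-3.13982896e+00 -2.06494963e-05  1.57138822e+00]
[530.44823124 139.92980327 330.6911542 ]
```

View pics/cmp.png

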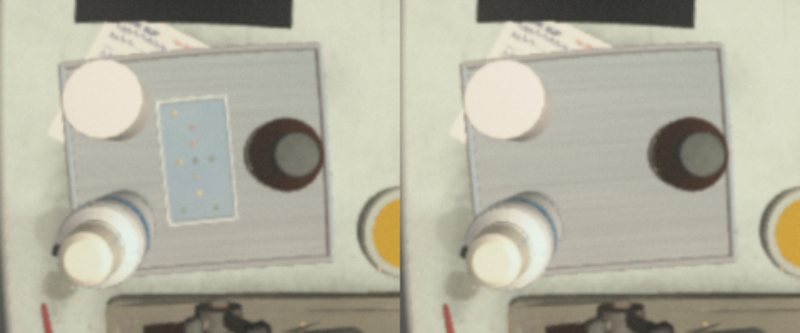

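View pics/cmp2.png

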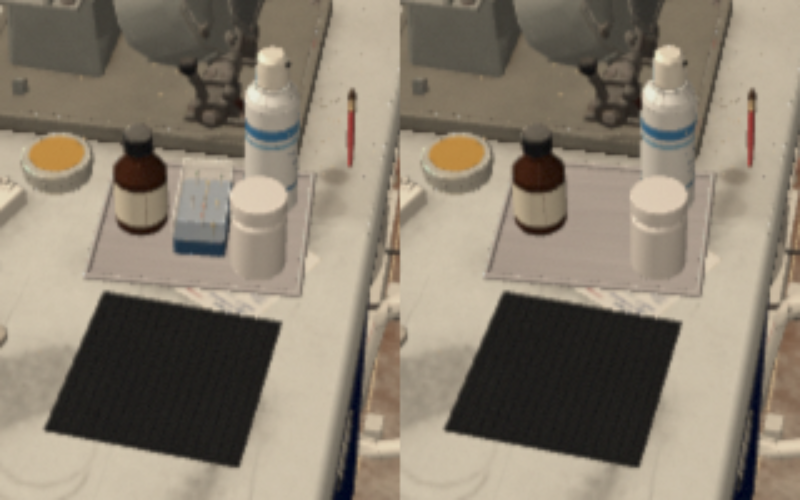

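All three stand upright on the tray. The can seems about 1 px off in the side view (crop x 271 before, 668-400 after), so I'll quantify that.

Run:
```python
from h import *
import pickle
s,d=pickle.load(open("c0.pkl","rb"))
for n,c in [("side",d),("scene",s)]:
    e=vision.capture(n)
    for k,(x,y,z0,z1) in dict(spray=(474,163,60,184),spraytop=(474,163,150,184),spraylow=(474,163,90,130),bottle=(589.5,214.5,20,114),jar=(467.5,251.5,30,89),mat=(519,405,0,8)).items():
        q=np.array([proj(c,(x,y,z)) for z in (z0,z1)]); hw=14 if k!="mat" else 35
        x0,x1=int(q[:,0].min()-hw),int(q[:,0].max()+hw);y0,y1=int(q[:,1].min()-6),int(q[:,1].max()+8)
        t=cv2.resize(c["pixels"][y0:y1,x0:x1],None,fx=5,fy=5,interpolation=2)
        w=cv2.resize(e["pixels"][y0-6:y1+6,x0-6:x1+6],None,fx=5,fy=5,interpolation=2)
        r=cv2.matchTemplate(w,t,5);m=cv2.minMaxLoc(r)
        print(n,k,(np.array(m[3])-30)/5,round(m[1],3))
    for p in [(1,0,0),(0,1,0)]:
        a=np.array(proj(c,(474,163,100)));print(p,np.round((np.array(proj(c,np.array([474,163,100])+10*np.array(p)))-a)/10,2))
```

```text
side spray [-1.2 -0.2] 0.966
side spraytop [-1.  -0.4] 0.971
side spraylow [-1.2 -0.4] 0.97
side bottle [-0.4  0. ] 0.991
side jar [-0.2 -0.2] 0.856
side mat [0.  0.2] 0.465
(1, 0, 0) [-0.41 -0.05]
(0, 1, 0) [-0.08  0.26]
scene spray [1. 0.] 0.957
scene spraytop [1.  0.2] 0.963
scene spraylow [1.2 0. ] 0.946
scene bottle [ 0.4 -0.2] 0.972
scene jar [0.4 0. ] 0.97
scene mat [0.8 0. ] 0.979
(1, 0, 0) [ 0.38 -0.14]
(0, 1, 0) [-0.21 -0.22]
```

The can stands about 3 mm too far in +x, while the others are within about 1 mm. I'll regrip it and nudge it back.

```bash
python3 -m pendant '{"dp":[[0.0237,-0.056,0.02],[0.0237,-0.056,0.07],[0.0237,-0.056,0.12],[0.0237,-0.056,0.15],[0.0237,-0.056,0.165],[0.0237,-0.056,0.175],[0.0237,-0.056,0.175],[0.0237,-0.056,0.175]],"rotation":[[0,0,0],[0,0,0],[0,0,0],[0,0,0],[0,0,0],[0,0,0],[0,0,0],[0,0,0]]}'
python3 -m pendant '{"dp":[[0,0,0],[0,0,0],[0,0,0],[0,0,0],[0,0,0],[0,0,0],[0,0,0],[0,0,0]],"rotation":[[0,0,0],[0,0,0],[0,0,0],[0,0,0],[0,0,0],[0,0,0],[0,0,0],[0,0,0]]}' 0.02
python3 -m pendant '{"dp":[[0,0,-0.003],[0,0,-0.006],[0.0005,-0.0015,-0.006],[0.0005,-0.003,-0.006],[0.0005,-0.003,-0.004],[0.0005,-0.003,-0.002],[0.0005,-0.003,-0.001],[0.0005,-0.003,-0.001]],"rotation":[[0,0,0],[0,0,0],[0,0,0],[0,0,0],[0,0,0],[0,0,0],[0,0,0],[0,0,0]]}'
```

```text
time: 47.25
tool_pos: [474.8, 163.5, 155.9]
tcp_rot: [3.14, -0.0, 1.571]
contact_force: [0.5, -0.2, -0.1]
grip_width: 84.8
finger_force: 0.0
time: 48.25
tool_pos: [474.2, 163.4, 155.1]
tcp_rot: [-3.141, -0.0, 1.571]
contact_force: [-1.0, 0.5, 0.6]
grip_width: 32.6
finger_force: 30.0
time: 49.25
tool_pos: [471.3, 163.9, 156.0]
tcp_rot: [-3.141, -0.0, 1.571]
contact_force: [0.5, -0.1, -3.5]
grip_width: 32.4
finger_force: 30.0
```

```bash
python3 -m pendant '{"dp":[[0,0,0.0005],[0,0,0.001],[0,0,0.0015],[0,0,0.0015]],"rotation":[[0,0,0],[0,0,0],[0,0,0],[0,0,0]]}'
python3 -m pendant '{"dp":[[0,0,-0.0005],[0,0,-0.0005],[0,0,-0.0005],[0,0,-0.0005],[0,0,-0.0005],[0,0,-0.02],[0,0,-0.06],[0,0,-0.11]],"rotation":[[0,0,0],[0,0,0],[0,0,0],[0,0,0],[0,0,0],[0,0,0],[0,0,0],[0,0,0]]}' 0.085
python3 -m pendant '{"dp":[[-0.01,0.02,-0.05],[-0.0237,0.056,-0.066],[-0.0237,0.056,-0.066],[-0.0237,0.056,-0.066],[-0.0237,0.056,-0.066]],"rotation":[[0,0,0],[0,0,0],[0,0,0],[0,0,0],[0,0,0]]}'
python3 - <<'E'
from h import *
import pickle
s,d=pickle.load(open("c0.pkl","rb"))
for n,c in [("side",d),("scene",s)]:
    e=vision.capture(n)
    for k,(x,y,z0,z1) in dict(spraytop=(474,163,150,184),spraylow=(474,163,90,130),bottle=(589.5,214.5,20,114),jar=(467.5,251.5,30,89)).items():
        q=np.array([proj(c,(x,y,z)) for z in (z0,z1)]); hw=14
        x0,x1=int(q[:,0].min()-hw),int(q[:,0].max()+hw);y0,y1=int(q[:,1].min()-6),int(q[:,1].max()+8)
        t=cv2.resize(c["pixels"][y0:y1,x0:x1],None,fx=5,fy=5,interpolation=2)
        w=cv2.resize(e["pixels"][y0-6:y1+6,x0-6:x1+6],None,fx=5,fy=5,interpolation=2)
        m=cv2.minMaxLoc(cv2.matchTemplate(w,t,5)); print(n,k,(np.array(m[3])-30)/5,round(m[1],3))
E
```

```text
time: 49.75
tool_pos: [471.4, 164.0, 155.1]
tcp_rot: [3.141, -0.0, 1.571]
contact_force: [-1.2, -0.2, 2.9]
grip_width: 32.5
finger_force: 30.0
time: 50.75
tool_pos: [470.7, 163.8, 265.1]
tcp_rot: [-3.139, 0.0, 1.571]
contact_force: [0.3, 0.5, -0.5]
grip_width: 85.0
finger_force: 0.0
time: 51.38
tool_pos: [526.3, 140.6, 329.9]
tcp_rot: [-3.14, -0.0, 1.571]
contact_force: [0.6, -0.8, -0.1]
grip_width: 85.6
finger_force: 0.0
side spraytop [-0.2  0. ] 0.994
side spraylow [-0.2  0. ] 0.988
side bottle [-0.4  0. ] 0.991
side jar [ 0.  -0.2] 0.857
scene spraytop [0.2 0. ] 0.993
scene spraylow [0.2 0. ] 0.981
scene bottle [ 0.4 -0.2] 0.972
scene jar [0. 0.] 0.994
```

All three are back within about 1 mm and the robot is clear, so I'm handing in.

```bash
python3 -c "
from h import *
print(workorder.close_job())"
```

```text
the job is handed in; nothing more can be done
None
```

The job is done and handed in at about 51 s: the bur block lies flat, centred and square on the board, the bottle, can and jar stand upright within about 1 mm of their original spots, and the glass dish was not touched.

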